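Seat the round-bottomed tea infuser in its drip stand

TASK

Tea sampling at the store's steel worktop is over: pick up the slim steel tea infuser with the rounded, tapering bottom and set it upright in the hollow of the white porcelain drip stand, the low pedestal cup, so that it sits fully home. Lower it in rather than dropping it, let go, and leave the squat flat-bottomed tin and the wide white tasting bowl undisturbed.

Things in the scene. Friction and masses are not known exactly. Their poses are not given: they have to be found in the camera images.
- infuser_mid (a point): Centre of the infuser to move, on its axis, 46 mm above its underside. Loose plain-steel capsule with small dark holes, 92 mm tall, about 0.12 kg, upright on the worktop (z = 0). Grip its 48 mm diameter cylinder, 26 to 74 mm above the underside; below, a rounded taper to a flat foot of 28 mm. On top a dark lid, 50 mm diameter, to 84 mm, and a black 12 mm knob to 92 mm. z is up its axis.
- stand_seat (a point): Centre of the hollow's floor in the drip stand, 26 mm above its underside. Loose white porcelain pedestal cup, 46 mm tall, 0.4 kg, wide flat foot 92 mm and rim 69 mm diameter. Cone-shaped hollow 20 mm deep, 61 mm wide at the mouth, 33 mm at the floor; it guides the infuser to the middle. Fully home, the infuser's foot is on this floor, its centre 46 mm above this point. z is up.
- tin: Bystander: a squat, flat-bottomed, straight-sided steel tea tin with a dark steel lid, 69 mm diameter, 62 mm tall, without a knob; the origin is the centre of its underside. To be left alone.
- bowl: Bystander: a wide, deep white porcelain tasting bowl without a pedestal, 84 mm diameter at the rim, 55 mm tall; the origin is the centre of its underside. To be left alone.

How it is judged:
By the outcome, as a careful person would: the job done as asked, in the order asked, and still so for the second after the job is handed in, with the robot touching nothing.
It also fails if it takes over 34 s, if anything falls off the work surface, if the arm or the gripper's body presses on something with over 40 N, if the wrist force passes 120 N, or if a joint passes its speed limit or range.

ROBOT

A 6-joint arm with a two-finger parallel gripper is mounted at the origin on the work surface. World frame = base frame: x ahead of the robot, y to its left, z up, the work surface at z = 0. Lengths are in m, angles in rad, forces in N, time in s.
With the tool pointing down it reaches from about 0.35 to 0.875 m from the base axis. Payload 15.5 kg.
Tool frame: the origin (TCP) lies midway between the tips of the shut fingers; the grasp point (between the pads) lies 19 mm behind it; y points along the fingers, x is the direction in which the jaws open and shut, and the axes are right-handed (so a half turn about y gives the same grasp; the last joint's range is limited). The gripper opens to 85 mm and grips with 20 to 120 N. Pads are 22 mm wide; open, the fingers measure 114 mm over their backs; the gripper's body (76 mm by 85 mm) begins 54 mm behind the grasp point. The pads swing forward as they close: fully open they stand 13 mm farther back than shut.
Start: joints at [-1.331, 0.494, 1.345, -0, 1.302, -0.096], TCP at [0.206, -0.59, 0.209] pointing down, gripper open.
Joint ranges: [-2.91, 2.91], [-0.82, 2.16], [0.22, 2.67], [-1.22, 4.37], [0.12, 2.79], [-3.08, 3.08]. Speed limits (rad/s): [1.89, 1.89, 2.57, 3.01, 3.01, 3.01].

INTERFACE

Orientations are given as a unit quaternion [w, x, y, z].
In Python, from plant import * gives the robot as it stands. Calls block until the motion is done:
- move_pose(position, orientation): joint-space move of the TCP to a pose.
- move_straight(position, feed=0.15, attitude=None): straight line of the TCP; attitude=None keeps the orientation; feed is the mean speed in m/s.
- movej(angles): joint-space move.
- set_gripper(opening, force=None): opening from 0.0 (shut) to 1.0 (fully open); force is the grip in N (None keeps the last); returns when the fingers have stopped.
- hold(seconds).
- inverse_kinematics(position, orientation): joint angles nearest the present ones, or None.
- observe(): the state.
- camera(name): name is "side" or "top"; returns a dict with "frame" (400x640x3 uint8, red, green, blue), "vertical_fov" (degrees; the focal length in pixels is half the picture's height over the tangent of half this angle, whatever the lens; pixels are square), "cx", "cy" (the principal point, pixels), "D" ([k1, k2, p1, p2, k3] as OpenCV has them; the pictures are not rectified), "eye" and "orientation" of the camera in the world. Camera axes: x right, y up, looking along -z (the intrinsics and any distortion apply to the point x, -y, -z); pixel columns grow to the right and rows downward; lengths in m; the calibration is good to about 2 mm. A picture is of the moment at which its call begins. There is no depth.
A pose or a line that the arm cannot do raises Unreachable and nothing moves.
- sign_off(): hands the job in, once; it reports no verdict.
The state is a dict: "t": time; "joint_pos": joint angles; "dq": joint speeds; "tau": joint torques, N m; "tcp_pos": TCP position; "eef_rot": TCP orientation; "contact_force": force on the tool from outside, world axes, zero at the start; "moment": the same for the moment, N m; "finger_gap": opening from 0.0 (shut) to 1.0 (fully open).
Only numpy, scipy, OpenCV 4.12 (cv2) and the standard library are available. Lean on these libraries where they do the work, as an engineer would, in place of code of your own. Each camera call takes 0.05 s, during which the arm holds its last target. There are 200 camera calls.

## Working session

There is one attempt and no reset: what is moved stays moved. The work goes in short steps, each a Python script; the robot and the scene stay as the last script left them, time stands still between calls to the robot, and variables do not carry over. Pictures are saved under pics/ and viewed, about 8 in all and at most 12, crops included, and the job is handed in when it is done.

```bash
mkdir -p pics; python3 - <<'E'
from plant import *
import cv2
for n in("top","side"):
    c=camera(n); cv2.imwrite(f"pics/{n}0.png",c["frame"][:,:,::-1])
    print(n,{k:v for k,v in c.items() if k!="frame"})
s=observe();print(s["t"],s["eef_rot"],s["finger_gap"],s["contact_force"])
E
```

```text
top {'vertical_fov': 50.281303789293425, 'cx': 321.25632979166147, 'cy': 198.6956468115175, 'D': array([-0.00299363,  0.        ,  0.        ,  0.        ,  0.        ]), 'eye': array([0.46388761, 0.00310899, 0.72548837]), 'orientation': array([ 0.71003843,  0.04464749, -0.03478026, -0.70188486])}
side {'vertical_fov': 53.81440066306059, 'cx': 322.0089471485196, 'cy': 201.36673043998135, 'D': array([-0.06463236,  0.        ,  0.        ,  0.        ,  0.        ]), 'eye': array([ 0.29700001, -0.38221828,  0.5339548 ]), 'orientation': array([ 0.88000859,  0.37499793, -0.10839189, -0.27057834])}
0.1 [ 0.5767832  -0.57628727  0.40969617 -0.40910044] 0.9979928038742957 [ 0.12603017 -0.18689538  0.25147427]
```

View pics/top0.png

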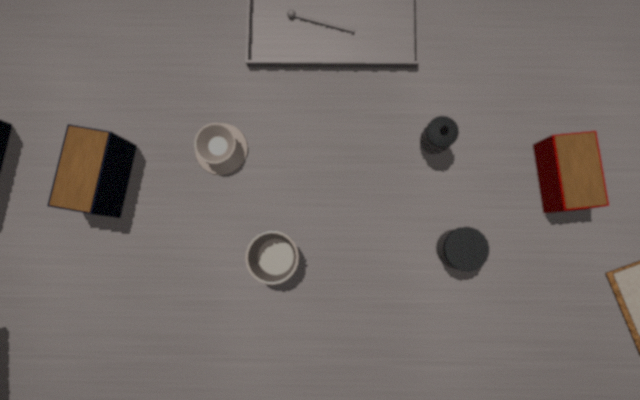

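View pics/side0.png

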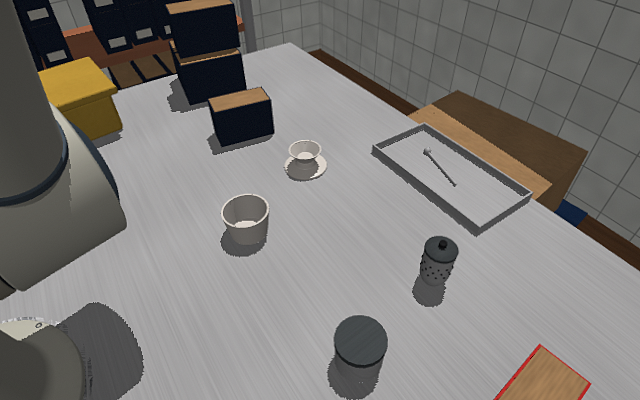

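The top view shows the infuser at about (440,132), the stand at (218,148), the bowl at (273,258) and the tin at (465,250). In the side view the infuser is at (438,262) and the stand at (305,160). I'll crop these to measure the edges.

```bash
cat >h.py <<'E'
import numpy as np,cv2
from scipy.spatial.transform import Rotation as R
def project(c,P):
    q=c["orientation"];Rw=R.from_quat([*q[1:],q[0]]).as_matrix()
    p=(np.atleast_2d(P)-c["eye"])@Rw*[1,-1,-1]
    f=200/np.tan(np.radians(c["vertical_fov"]/2))
    K=np.array([[f,0,c["cx"]],[0,f,c["cy"]],[0,0,1.]])
    return cv2.projectPoints(p,np.zeros(3),np.zeros(3),K,np.array(c["D"]))[0][:,0]
def ray(c,uv,z):
    f=200/np.tan(np.radians(c["vertical_fov"]/2))
    K=np.array([[f,0,c["cx"]],[0,f,c["cy"]],[0,0,1.]])
    x=cv2.undistortPoints(np.array([[uv]],float),K,np.array(c["D"]))[0,0]
    q=c["orientation"];d=R.from_quat([*q[1:],q[0]]).apply([x[0],-x[1],-1])
    return c["eye"]+d*(z-c["eye"][2])/d[2]
def circ(xy,z,r,n=72):
    a=np.linspace(0,2*np.pi,n,endpoint=False)
    return np.c_[xy[0]+r*np.cos(a),xy[1]+r*np.sin(a),np.full(n,z)]
INF=[(.084,.025),(.092,.006),(0.,.014)]; ST=[(.046,.0345),(.026,.0165),(0.,.046)]
def crop(c,ctr,xy,rings,k=5,w=80,h=60):
    u,v=np.int32(ctr)-[w//2,h//2]
    im=c["frame"][v:v+h,u:u+w,::-1].astype(float)
    im=np.clip((im-im.min())*255/(np.percentile(im,99.8)-im.min()),0,255).astype(np.uint8)
    im=cv2.resize(im,None,fx=k,fy=k,interpolation=cv2.INTER_NEAREST)
    if xy is not None:
        for (z,r),col in zip(rings,[(0,0,255),(0,255,0),(255,128,0)]):
            p=(project(c,circ(xy,z,r))-[u,v]+.5)*k
            for a in p: cv2.circle(im,tuple(int(t) for t in a),1,col,-1)
    return im
E
python3 - <<'E'
from plant import *
from h import *
t,s=camera("top"),camera("side")
a=ray(t,(445,130),.092);b=ray(t,(218,147),.026)
print(a,b,"side",ray(s,(442,243),.092),ray(s,(304,149),.046))
im=np.vstack([np.hstack([crop(t,(440,135),a,INF),crop(t,(220,148),b,ST)]),
 np.hstack([crop(s,(438,265),a,INF),crop(s,(305,160),b,ST)])])
cv2.imwrite("pics/fit1.png",im)
E
```

```text
[ 0.64232305 -0.1741925   0.092     ] [0.62834213 0.18800406 0.026     ] side [ 0.64248355 -0.17158661  0.092     ] [0.62953552 0.19037834 0.046     ]
```

View pics/fit1.png

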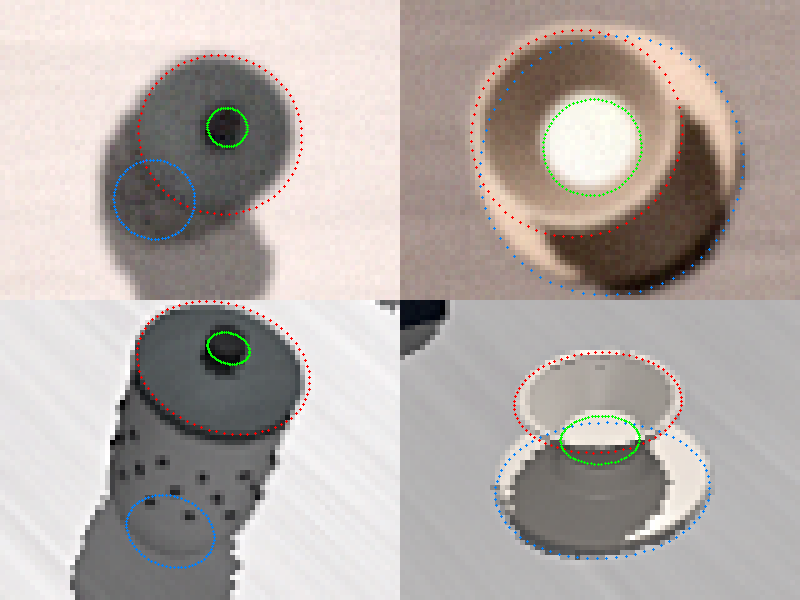

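Ring overlays agree to about 1 px. The infuser is about 0.6 px left of its ring, so I'll use (0.6424, -0.1727), and the stand at (0.6287, 0.1888). Next I grasp it, check the grip and carry it over the stand.

```bash
cat >>h.py <<'E'
A=np.array([.6424,-.1727]);B=np.array([.6287,.1888])
R0=R.from_quat([-0.57628727,0.40969617,-0.40910044,0.5767832]);AZ0=np.arctan2(-.59,.206)
def att(xy):
    M=(R.from_euler('z',np.arctan2(xy[1],xy[0])-AZ0)*R0).as_matrix()
    y=np.array([0,0,-1.]);x=M[:,0]*[1,1,0];x/=np.linalg.norm(x)
    q=R.from_matrix(np.c_[x,y,np.cross(x,y)]).as_quat();return [q[3],*q[:3]]
E
python3 - <<'E'
from plant import *
from h import *
print(R0.as_matrix().round(3))
for p in(A,B):
    for z in(.03,.2): print(z,inverse_kinematics([*p,z],att(p)))
move_pose([*A,.17],att(A)); move_straight([*A,.05],feed=.1)
f0=observe()["contact_force"]; move_straight([*A,.03],feed=.05)
print("df",observe()["contact_force"]-f0)
set_gripper(0.0,40); o=observe(); print(o["t"],o["finger_gap"],o["tcp_pos"],o["contact_force"]-f0)
move_straight([*A,.2],feed=.12); hold(.2); o=observe(); print(o["t"],o["finger_gap"],o["contact_force"]-f0)
move_pose([*B,.2],att(B)); hold(.2); o=observe(); print(o["t"],o["tcp_pos"],o["finger_gap"])
t,s=camera("top"),camera("side")
for c in(t,s): print(project(c,[*B,.2]))
cv2.imwrite("pics/carry.png",np.vstack([t["frame"][:300,:,::-1],s["frame"][:300,:,::-1]]))
E
```

```text
[[ 0.33  -0.     0.944]
 [-0.944  0.001  0.33 ]
 [-0.001 -1.     0.   ]]
0.03 [-3.52342453e-01  7.44159342e-01  1.40221591e+00 -4.44089210e-16
  9.95217405e-01 -8.96467191e-02]
0.2 [-3.52342453e-01  5.59250780e-01  1.24889989e+00 -4.44089210e-16
  1.33344199e+00 -8.96467191e-02]
0.03 [ 2.00815605e-01  7.34668287e-01  1.42661767e+00 -4.44089210e-16
  9.80306698e-01 -9.08489400e-02]
0.2 [ 2.00815605e-01  5.46596130e-01  1.27306051e+00 -4.44089210e-16
  1.32193601e+00 -9.08489400e-02]
df [-0.90505054  0.05490563 -0.86505691]
4.7167 0.5575061147999296 [ 0.6426994  -0.17281939  0.03062663] [-0.74689101  0.66983291  3.75739036]
6.4833 0.5623038619638765 [-0.80601874 -0.57571186 -3.47190971]
8.0417 [0.62903304 0.18772939 0.1999587 ] 0.5594653838435767
[[182.74827494 114.97283473]]
[[300.40701596  80.58153567]]
```

View pics/carry.png

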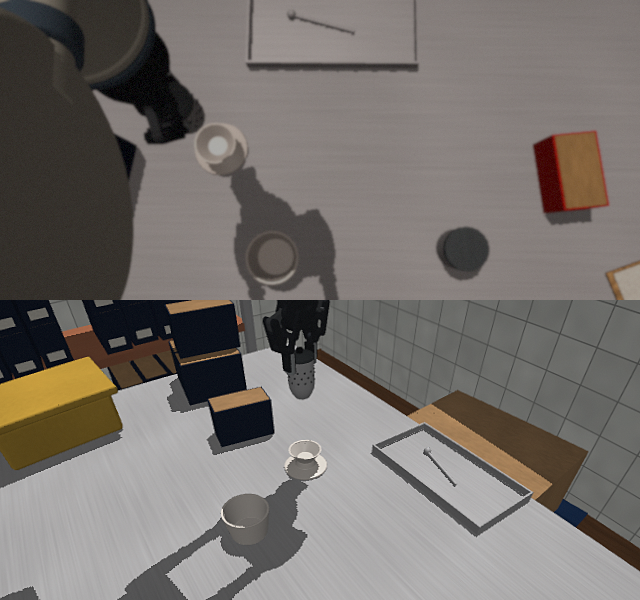

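The infuser is held upright in the side view at about (302,75), above the stand at (305,160). Next I lower it in small steps, watching the force.

```bash
python3 - <<'E'
from plant import *
from h import *
move_straight([*B,.09],feed=.1); hold(.2); f0=np.array(observe()["contact_force"])
z=.09
while z>.0525:
    z-=.003 if z>.062 else .001
    move_straight([*B,z],feed=.03); o=observe(); d=o["contact_force"]-f0
    if z<.07: print(round(z,4),o["tcp_pos"].round(4),d.round(1),o["finger_gap"].round(3))
    if d[2]>6: break
hold(.2);o=observe();print(o["t"],(o["contact_force"]-f0).round(1))
s=camera("side");c=crop(s,(303,145),B,[(z+.026,r) for z,r in INF]+[],k=6,w=120,h=90)
cv2.imwrite("pics/low.png",c)
E
```

```text
Traceback (most recent call last):
AttributeError: 'float' object has no attribute 'round'
```

```bash
python3 - <<'E'
from plant import *
from h import *
o=observe();z=.069;print(o["t"],o["tcp_pos"]); f0=np.array(o["contact_force"])
while z>.0525:
    z-=.003 if z>.062 else .001
    move_straight([*B,z],feed=.03); o=observe(); d=o["contact_force"]-f0
    print(round(z,4),np.round(o["tcp_pos"],4),d.round(1),round(o["finger_gap"],3))
    if d[2]>6: break
hold(.2);o=observe();print(o["t"],(o["contact_force"]-f0).round(1))
s=camera("side");c=crop(s,(303,145),B,[(z+.026,r) for z,r in INF]+[],k=6,w=120,h=90)
cv2.imwrite("pics/low.png",c)
E
```

```text
11.3417 [0.6285609  0.18877915 0.06877316]
0.066 [0.6286 0.1888 0.0658] [-1.  -0.   0.1] 0.561
0.063 [0.6285 0.1888 0.0628] [ 0.  -0.4  1.1] 0.562
0.06 [0.6286 0.1888 0.0598] [-0.8  0.7  0.6] 0.556
0.059 [0.6287 0.1888 0.059 ] [-0.7  0.6  1.1] 0.561
0.058 [0.6287 0.1888 0.058 ] [-0.4  0.2 -0.1] 0.559
0.057 [0.6287 0.1888 0.0569] [-0.5  0.   0.8] 0.555
0.056 [0.629  0.1888 0.0566] [-3.2 -0.   8.9] 0.562
13.2917 [-2.1 -0.2  9.1]
```

View pics/low.png

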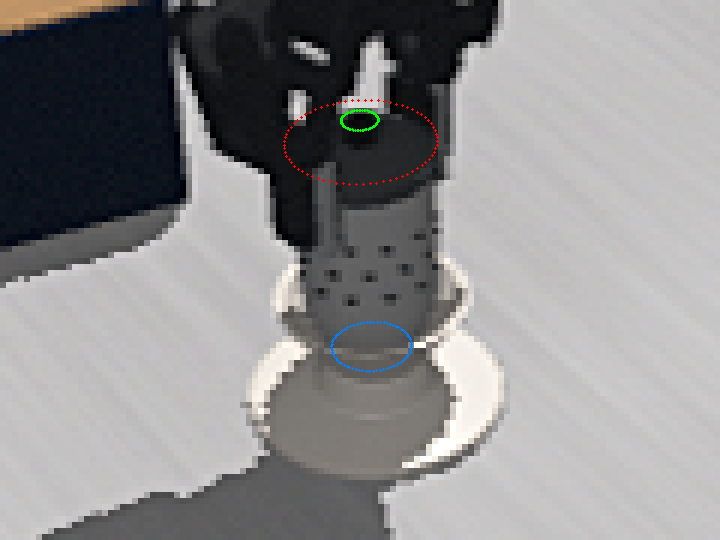

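Contact came at TCP z = 0.0566, which is exactly the fully home height (0.0306 + 0.026). The picture shows the infuser upright in the cup, with the overlay rings on its lid. Releasing and retreating.

```bash
python3 - <<'E'
from plant import *
from h import *
set_gripper(1.0); hold(.2); o=observe(); print(o["t"],o["finger_gap"])
move_straight([*B,.09],feed=.06); move_straight([*B,.2],feed=.15)
move_pose([.45,-.3,.25],att([.45,-.3])); hold(.2); print(observe()["t"])
t,s=camera("top"),camera("side"); I=[(z+.026,r) for z,r in INF]
im=np.vstack([np.hstack([crop(t,(215,145),B,I),crop(t,(218,148),None,I)]),
 np.hstack([crop(s,(305,150),B,I),cv2.resize(s["frame"][:,:,::-1],(400,300))])])
cv2.imwrite("pics/end.png",im)
E
```

```text
14.0083 1.0007695555157234
17.7
```

View pics/end.png

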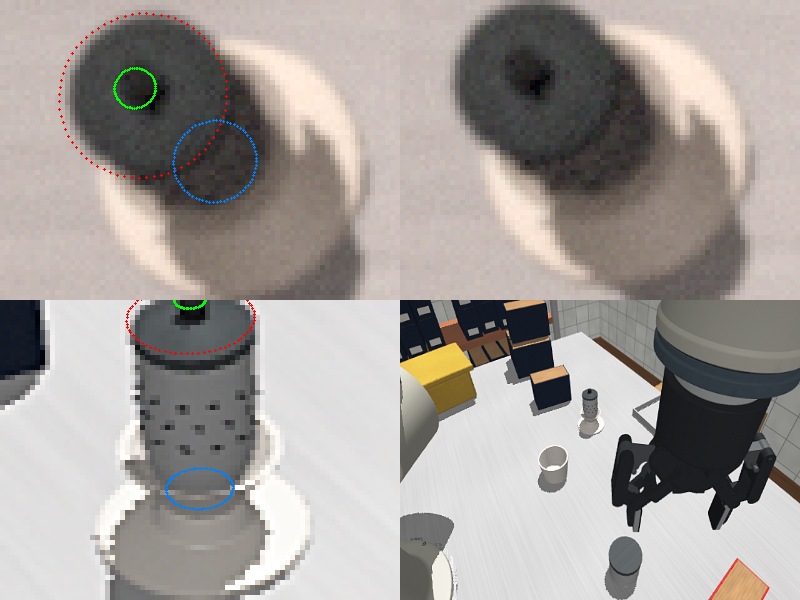

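```bash
python3 -c "
from plant import *
print(sign_off(),observe()['t'])"
```

```text
the job is handed in; nothing more can be done
the job is handed in; nothing more can be done
```

The infuser is standing upright in the drip stand's hollow, released, and the job is handed in at about 18 s of the 34 s allowed.

- **Method:** I located it from both cameras, gripped it at 40 N and carried it over the stand. I lowered it in 1 mm steps to a 9 N contact, let go, and backed the arm clear.
- **Fully home:** contact came at TCP z = 0.0566 m, exactly 26 mm above the grasp height and so level with the hollow's floor. In the final pictures it is upright and seated, within about 1 px of the predicted position. The top view's offset of about 1 px is within the calibration error and does not suggest it is sitting high.
- **Bystanders:** the tin and bowl look unmoved in the carry and final pictures. I judged this by eye and did not measure it.
- **Interruption:** one script stopped partway through the lowering because of an error in a print line. The arm just held position, and I carried on from there.

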